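# Third hand for a crate repair

### The arm

A 6-joint arm with a two-finger parallel gripper is mounted at the origin on the work surface. World frame = base frame: x ahead of the robot, y to its left, z up, the work surface at z = 0. Lengths are in m, angles in degrees, forces in N, time in s.
With the tool pointing down it reaches from about 0.375 to 0.825 m from the base axis. Payload 5.5 kg.
Tool frame: the origin (TCP) lies on the centre line of the jaws, within the pads' length; the fingertips stand 22 mm ahead of it and the grasp point (between the pads) lies 3 mm ahead of it; z points along the fingers, y is the line along which they close (so a half turn about z gives the same grasp; the last joint's range is limited). The gripper opens to 85 mm and grips with 20 to 120 N. Pads are 22 mm wide; open, the fingers measure 114 mm over their backs; the gripper's body (76 mm by 85 mm) begins 54 mm behind the grasp point. The pads swing forward as they close: fully open they stand 13 mm farther back than shut.
Start: joints at [-71.219, 17.962, -2.699, 69.339, 0, 90], TCP at [0.193, -0.568, 0.253] pointing down, gripper open.
Joint ranges: [-152.73, 152.73], [-39.44, 99.34], [-58.76, 71.6], [-118.89, 123.64], [-81.53, 83.1], [-180, 180]. Speed limits (degrees/s): [136.94, 136.94, 172.46, 180, 180, 180].

### API

Orientations are given as [roll, pitch, yaw] about the fixed x, y, z axes, in that order (R = Rz(yaw) Ry(pitch) Rx(roll)).
In Python, from bench import monitor, get_image, camera_model, robot, cut_out gives the robot as it stands.
- The arm moves only by the tool drive_tool, never from a script. Its argument "plan" is a list of rows, each a list of 3 entries, a list of its own where there are three numbers: the shift along the tool's x, y, z in cm, then the turn, a rotation vector about the tool's x, y, z in degrees, then the opening in per cent of the stroke, from 0 (shut) to 100 (fully open). In form: [[[tx, ty, tz], [ax, ay, az], hand], ...]. A call has 1 to 12 rows; each row shifts and turns the commanded pose from where the row before left it, along the tool's axes as they then stand; what a row does not reach is not made up. A row lasts 1/12 s, in which the tool goes at most 41.7 mm and 7.16 degrees, less where a joint would pass 70% of its speed; a pose out of reach is approached as far as the arm can. A call is refused whole if a number of a shift passes 4.17 or a number of a turn 7.16, either way. A call with a gripper value outside its range is refused whole. The fingers move at their own pace and stop on an object; "squeeze" is the grip in N (left out, the last holds). Time passes only in rows, so rows that do not move let the fingers close. It gives the time, the measured TCP pose, the force, the opening and the grip force at its end, in the units of the state.
- monitor.get_state(): the state, without advancing time (a new reading comes with each control period).
- get_image(name): name is "scene" or "side" or "wrist"; returns the picture (384x512x3 uint8, red, green, blue); there is no depth.
- camera_model(name): a dict with "vfov" (degrees; the focal length in pixels is half the picture's height over the tangent of half this angle, whatever the lens; pixels are square), "cx", "cy" (the principal point, pixels), "R" (3x3) and "t" (3): a world point X has camera coordinates R X + t; the wrist camera has in their place "hand_eye" (4x4, takes a point from camera to tool coordinates, whose origin is the TCP and whose axes are the flange's). Camera axes: x right, y down, z forward; pixel columns grow to the right and rows downward; lengths in m; the calibration is good to about 2 mm. A picture is of the moment at which its call begins: read the wrist's pose just before it. camera_model takes no time and is no camera call.
- robot.close_job(): hands the job in; it is judged then, once.
Trained networks look in the newest picture that a camera, given by its name, has taken for a name from the list of things; names that differ only in an ending like _2 or _b are one class to them, and where a whole thing is asked for, a point or a joint stands for the part that bears it (a point fixed in the world has none). Each returns a list of dicts, best first, with "p" (0 to 1); they miss things now and then, are a little off and sometimes report something else, mostly with a low value. They report only what shows in the picture. A call takes as long as a camera call.
- cut_out(camera, name): "pixels" (384x512 bool, what is visible of it) and "bbox" ([centre column, centre row, width, height] in pixels, round what is visible of it).
The state is a dict: "t": time; "joint_positions": joint angles; "qvel": joint speeds; "effort": joint torques, N m; "position": TCP position; "eef_rot": TCP orientation; "force": force on the tool from outside, world axes, zero at the start; "torque": the same for the moment, N m; "finger_gap": finger opening in m; "grip_force": force on a finger pad.
Only numpy, scipy, OpenCV 4.12 (cv2) and the standard library are available. Lean on these libraries where they do the work, as an engineer would, in place of code of your own. Each camera call takes 0.05 s, during which the arm holds its last target. There are 200 camera calls.

### The job

Be the third hand for mending the bread crate: take the long slat out of the drying rack by its middle, leaving both ends free for the screws, and bring it to the open top row on the crate's near side, level, with its top edge flush with the tops of the posts and its ends flush with the slats below. Press it gently against both posts with a steady push of about 12 N so my colleague can screw it on: hold that for at least three seconds and finish still gripping and pressing it. Leave the short slats in the rack and everything else on the table where it is.

Things in the scene. Friction and masses are not known exactly. Their poses are not given: they have to be found in the camera images.
- long_slat: the new slat: dark wood bar 360 x 10 x 45 mm (its x, y, z), about 0.1 kg, the only long one of three slats on edge in the drying rack, a pale pilot hole 21 mm from each end. Origin: middle of its underside; x along its length, z up. Both faces and ends are alike: it may go on either way round. Loose in its slot with 1.5 mm play each side: lift straight up over 25 mm to clear the rack
- slat_mid (a point): centre of the long slat, 22.5 mm above its underside, axes as the slat's
- short_slat_a: dark wood slat 235 x 10 x 45 mm on edge in the rack, for another crate. Origin: middle of its underside; x along its length
- short_slat_b: another such short slat, same size and origin
- rack: drying rack, fixed: plywood base 220 x 225 x 10 mm, two notched battens 20 mm wide, tops 32 mm above the table, 85 mm either side of its middle (the 150 mm between is free for fingers). Slots along its x at y = -70, 0, +70 mm, one slat in each, which is which varies; slat undersides 14 mm, tops 59 mm above the table. Origin: middle of its underside
- crate: slatted bread crate, 360 mm long (y), 234 deep, open top, fixed on an 18 mm repair board. Origin: table level, under the middle of the near posts' front faces; x into the crate, y left along its near side. Near side: slats on the posts' front faces (x -10 to 0 mm), tops at 70 and 129 mm, top row missing. Empty inside above 34 mm; posts and end slats 188 mm high; far side one slat high
- post_left: near left corner post, 22 x 22 x 170 mm, fixed. Origin: middle of its underside, at 18 mm above the table, 159 mm to +y of the crate's middle; its front face, which the slat is pressed against, lies 11 mm to -x of the origin. A toggle clamp, 115 mm high, stands outside the left end of the crate
- post_right: near right corner post, the same at 159 mm to -y of the crate's middle
- seat (a point): where slat_mid belongs when the slat is home: axes as the crate's, 5 mm in front of the posts' front faces, midway between them, 165.5 mm above the table. The home slat's length lies along this y; push it along +x. The posts do not give: a millimetre more travel of a stiff arm builds up several newtons
- screwdriver: cordless screwdriver lying on its side, grey and black with an orange battery, about 180 x 150 x 62 mm; origin under its body
- screw_tray: small open blue tray of screws, 90 x 65 x 28 mm; origin under its middle
- glue: white glue bottle with red cap, diameter 48 mm, 150 mm high; origin under its middle
- mug: white mug, diameter 80 mm, 90 mm high; origin under its middle
- mallet: rubber mallet lying down, handle along its x, head 62 mm thick, about 300 mm long; origin on the table under its handle
- tape: roll of paper tape lying flat, diameter 90 mm, 24 mm high; origin under its middle

How it is judged:
By the outcome, as a careful person would: the job done as asked, in the order asked, and still so for the second after the job is handed in, while the arm keeps its last pose, push and grip.
It also fails if it takes over 59 s, if anything falls off the work surface, if the arm or the gripper's body presses on something with over 40 N, if the wrist force passes 120 N, or if a joint passes its speed limit or range.

## Working session

There is one attempt and no reset: what is moved stays moved. The work goes in short steps, Python scripts to look and compute and a tool call to move; the robot and the scene stay as the last step left them, time stands still between calls to the robot, and variables do not carry over. Pictures are saved under pics/ and viewed, at most 10 in all, crops included, and the job is handed in when it is done.

Besides the shell and the picture viewer there is one more tool, called after ">>>" as a command line: name --argument value ..., lists and objects as JSON in quotes. drive_tool: Moves the arm, as the interface text tells. Its arguments: {"type":"object","properties":{"plan":{"type":"array"},"squeeze":{"type":"number"}},"required":["plan"]}

```bash
mkdir -p pics; ls
cat > h.py <<'E'
import numpy as np, cv2
from scipy.spatial.transform import Rotation as Ro
from bench import monitor, get_image, camera_model, robot, cut_out
def K(n):
    m=camera_model(n); f=192/np.tan(np.radians(m["vfov"])/2)
    return f,m["cx"],m["cy"]
def save(n,fn):
    im=get_image(n); cv2.imwrite("pics/"+fn,cv2.cvtColor(im,cv2.COLOR_RGB2BGR)); return im
def pose():
    s=monitor.get_state(); return np.array(s["position"]),Ro.from_euler("xyz",s["eef_rot"],degrees=True).as_matrix()
def cam(n):
    m=camera_model(n)
    if "R" in m: R=np.array(m["R"]);t=np.array(m["t"]); return R.T,-R.T@t  # cam->world
    p,R=pose(); H=np.array(m["hand_eye"]); return R@H[:3,:3],p+R@H[:3,3]
def plane(n,uv,z,c=None):
    f,cx,cy=K(n); R,o=c or cam(n); uv=np.atleast_2d(uv).astype(float)
    d=np.c_[(uv[:,0]-cx)/f,(uv[:,1]-cy)/f,np.ones(len(uv))]@R.T
    return o+d*((z-o[2])/d[:,2])[:,None]
def proj(n,X,c=None):
    f,cx,cy=K(n); R,o=c or cam(n); q=(np.atleast_2d(X)-o)@R
    return np.c_[q[:,0]/q[:,2]*f+cx,q[:,1]/q[:,2]*f+cy]
E
python3 - <<'E'
from h import *
print(monitor.get_state())
for n in ("scene","side","wrist"):
    print(n,camera_model(n)); 
a=save("scene","scene0.png");b=save("side","side0.png")
w=save("wrist","w0.png")
cv2.imwrite("pics/all0.png",cv2.resize(cv2.cvtColor(np.vstack([np.hstack([a,b]),np.hstack([w,w*0])]),cv2.COLOR_RGB2BGR),(800,600)))
for n in ("scene","side"):
    for k in ("long_slat","rack","crate","post_left","post_right","screwdriver","glue","mug","mallet","tape","screw_tray"):
        print(n,k,[(round(r["p"],2),np.round(r["bbox"]).tolist()) for r in cut_out(n,k)[:3]])
E
```

```text
pics
{'t': 0.0, 'joint_positions': array([-7.12187927e+01,  1.80037576e+01, -2.75375587e+00,  6.93395414e+01,
       -1.25266127e-04,  8.99990167e+01]), 'qvel': array([ 0.01731908,  0.0070895 , -0.07304203, -0.10320233,  0.04700489,
       -0.0923163 ]), 'effort': array([ 2.05503900e-03, -5.39591002e+01,  3.39745224e+01,  1.92815624e-02,
        9.10308722e-05, -9.19477486e-06]), 'position': array([ 0.1930004 , -0.56754718,  0.25244268]), 'eef_rot': array([-1.79902945e+02,  1.23600376e-04,  1.87821908e+01]), 'force': array([-0.19640904,  0.16315421,  0.28190069]), 'torque': array([0.06980491, 0.01333489, 0.06510167]), 'grip_force': 0.0, 'finger_gap': 0.0852056388800155}
scene {'vfov': 50.90540022905956, 'cx': 250.57705275361073, 'cy': 190.051828938745, 'R': array([[-0.16245884,  0.98671287,  0.00219735],
       [ 0.70781291,  0.1180899 , -0.69645938],
       [-0.68746492, -0.11159067, -0.71759286]]), 't': array([ 0.00628667, -0.2578277 ,  1.56721494])}
side {'vfov': 48.44832203041241, 'cx': 259.88195438744714, 'cy': 190.20935617054866, 'R': array([[-0.99827523, -0.05350528, -0.024160
[... 966 characters left out ...]
ene mallet [(0.98, [325.0, 175.0, 91.0, 32.0])]
scene tape [(0.69, [219.0, 191.0, 30.0, 22.0])]
scene screw_tray [(0.75, [286.0, 202.0, 37.0, 26.0])]
side long_slat [(0.83, [238.0, 140.0, 88.0, 10.0])]
side rack [(0.86, [239.0, 168.0, 56.0, 13.0])]
side crate [(0.69, [170.0, 218.0, 157.0, 154.0]), (0.54, [255.0, 161.0, 35.0, 13.0])]
side post_left [(0.45, [203.0, 227.0, 13.0, 44.0])]
side post_right [(0.75, [234.0, 160.0, 11.0, 23.0])]
side screwdriver [(0.6, [315.0, 356.0, 69.0, 56.0])]
side glue [(0.83, [234.0, 338.0, 23.0, 56.0])]
side mug [(0.81, [174.0, 338.0, 41.0, 59.0])]
side mallet [(0.55, [317.0, 282.0, 39.0, 97.0])]
side tape [(0.79, [282.0, 202.0, 27.0, 22.0])]
side screw_tray []
```

View pics/all0.png

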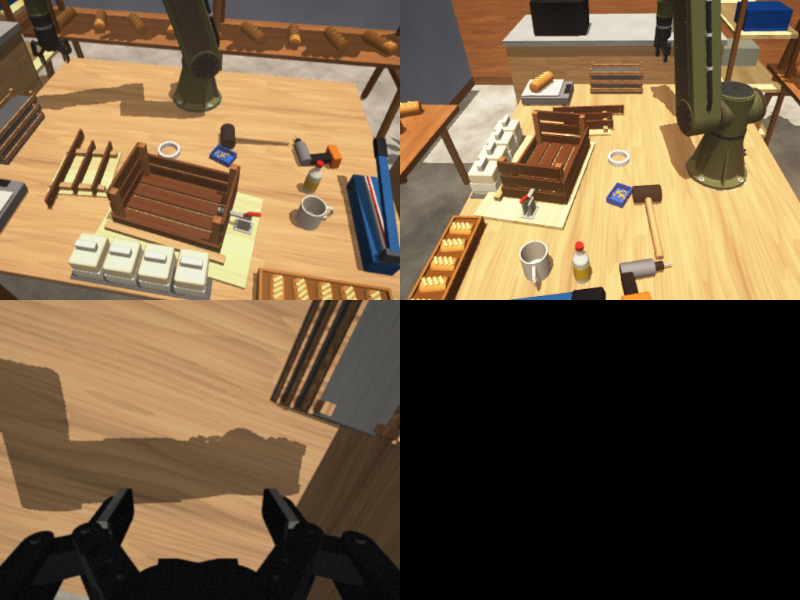

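View pics/scene0.png

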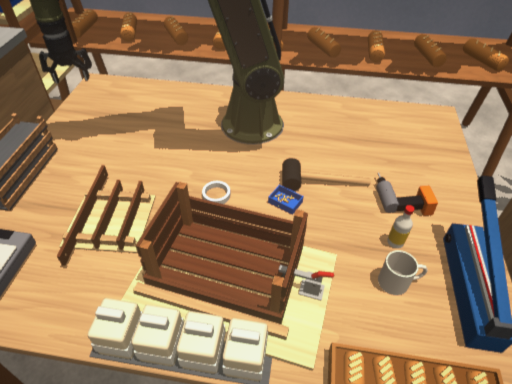

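The scene picture shows the rack at the left: the long slat runs from about (102,170) to (64,260), with two short slats to its right. The crate is in the middle. Its open near side faces the robot, with posts at (188,204) and (297,232). Next I compute rough poses and compare them with the side view.

Run:
```python
from h import *
np.set_printoptions(precision=4,suppress=True)
sc=plane("scene",[[102,169],[64,261]],.059); print("slat ends scene approx",sc, np.linalg.norm(sc[0]-sc[1]), sc.mean(0))
get_image("side");get_image("scene")
r=cut_out("side","long_slat")[0]; ys,xs=np.nonzero(r["pixels"]); print(xs.min(),xs.max(),ys.min(),ys.max())
for x in range(xs.min(),xs.max(),12): print(x,ys[xs==x].min(),ys[xs==x].max())
top=[[x,ys[xs==x].min()] for x in (xs.min()+1,xs.max()-1)]
print("side",plane("side",top,.059))
# posts: mask top
for n in ("scene","side"):
  for k in ("post_left","post_right"):
    r=cut_out(n,k)[0]; ys,xs=np.nonzero(r["pixels"]); t=ys.min(); u=xs[ys<=t+3].mean()
    print(n,k,r["p"],t,u,plane(n,[[u,t+3]],.188))
  for k,z in (("tape",.012),("mallet",.03),("screw_tray",.014),("glue",.07)):
    r=cut_out(n,k)
    if r: 
      ys,xs=np.nonzero(r[0]["pixels"]); print(k,plane(n,[[xs.mean(),ys.mean()]],z)[0,:2], plane(n,[[xs.min(),ys.mean()],[xs.max(),ys.mean()]],z)[:,:2].tolist())
im=get_image("side"); c=im[100:300,130:330]; cv2.imwrite("pics/side_c.png",cv2.cvtColor(cv2.resize(c,(800,600)),cv2.COLOR_RGB2BGR))
```

```text
slat ends scene approx [[ 0.3976 -0.426   0.059 ]
 [ 0.747  -0.3773  0.059 ]] 0.352792386197515 [ 0.5723 -0.4016  0.059 ]
196 286 134 145
196 138 141
208 137 143
220 137 144
232 136 144
244 135 144
256 135 143
268 135 143
280 134 145
side [[ 0.7275 -0.4029  0.059 ]
 [ 0.3808 -0.4306  0.059 ]]
scene post_left 0.79 210 298.6666666666667 [[0.5943 0.2119 0.188 ]]
scene post_right 0.86 183 182.11428571428573 [[ 0.5507 -0.0993  0.188 ]]
tape [ 0.3945 -0.0504] [[0.4024384461721746, -0.09792320824271508], [0.38767490486291667, -0.009420075950711482]]
mallet [0.2895 0.2472] [[0.30601403214601763, 0.1480587280318229], [0.25858317942294384, 0.43209072289301254]]
screw_tray [0.3922 0.1691] [[0.4011611139766246, 0.11517423724765347], [0.38305238349527193, 0.22378115192413245]]
glue [0.4998 0.4979] [[0.5061390643231461, 0.45989401087698645], [0.49429682829286026, 0.5310369525697067]]
side post_left 0.5 209 202.8709677419355 [[0.5896 0.2192 0.188 ]]
side post_right 0.48 147 232.64 [[ 0.5451 -0.0908  0.188 ]]
tape [ 0.3968 -0.0484] [[0.4406376488795679, -0.047442472560823123], [0.3549317465462771, -0.04938327932278619]]
mallet [0.2831 0.2644] [[0.3468282127634269, 0.2663756160349602], [0.24041304963281115, 0.2630784176290859]]
screw_tray [0.3905 0.1707] [[0.43716563170934475, 0.17202160378278453], [0.3450087731143554, 0.16937734544857774]]
glue [0.4919 0.5082] [[0.5169762237223552, 0.5091232073891133], [0.4666620811332093, 0.5072649988671055]]
```

View pics/side_c.png

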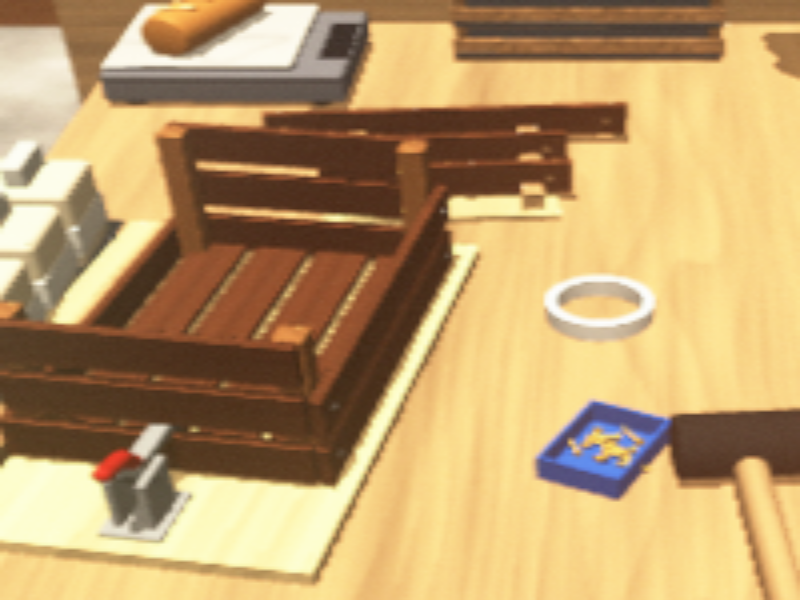

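The side crop confirms the near side faces the robot with its top row open, and the tape and tray stand in front of it. Moving over the rack for a wrist view.

>>> drive_tool --plan '[[[3.4, -0.4, -0.5], [0, 0, 0], 60], [[3.4, -0.4, -0.5], [0, 0, 0], 60], [[3.4, -0.4, -0.5], [0, 0, 0], 60], [[3.4, -0.4, -0.5], [0, 0, 0], 60], [[3.4, -0.4, -0.5], [0, 0, 0], 60], [[3.4, -0.4, -0.5], [0, 0, 0], 60], [[3.4, -0.4, -0.5], [0, 0, 0], 60], [[3.4, -0.4, -0.5], [0, 0, 0], 60], [[3.4, -0.4, -0.5], [0, 0, 0], 60], [[3.4, -0.4, -0.5], [0, 0, 0], 60], [[0, 0, 0], [0, 0, 6.4], 60], [[0, 0, 0], [0, 0, 6.4], 60]]' --squeeze 60

```text
t: 3.05
position: [0.5044, -0.4194, 0.3032]
eef_rot: [180.0, -0.0, 5.9]
force: [0.6, -1.4, 0.1]
finger_gap: 0.0513
grip_force: 0.0
```

>>> drive_tool --plan '[[[0, 0, 0], [0, 0, 0], 60], [[0, 0, 0], [0, 0, 0], 60], [[0, 0, 0], [0, 0, 0], 60], [[0, 0, 0], [0, 0, 0], 60]]'

```text
t: 3.38
position: [0.5018, -0.421, 0.3033]
eef_rot: [-180.0, 0.0, 6.0]
force: [-0.2, 0.1, -0.8]
finger_gap: 0.0513
grip_force: 0.0
```

Run:
```python
from h import *
np.set_printoptions(precision=4,suppress=True)
s=monitor.get_state(); print(s["position"],s["eef_rot"],s["joint_positions"],s["force"],s["finger_gap"])
c=cam("wrist"); im=save("wrist","w1.png")
np.savez("w1.npz",im=im,R=c[0],o=c[1])
for r in cut_out("wrist","long_slat")[:4]:
    m=r["pixels"]; ys,xs=np.nonzero(m); print(r["p"],r["bbox"]); rect=cv2.minAreaRect(np.c_[xs,ys].astype(np.float32)); print(rect)
    W=plane("wrist",cv2.boxPoints(rect),.059,c); print(W)
```

```text
[ 0.5018 -0.421   0.3033] [-179.9977    0.0005    6.0427] [-39.999   23.5175  11.6247  78.1092   0.0013 133.9583] [-0.2412  0.0763 -0.7519] 0.05132162753365518
0.61 [254.9, 123.8, 11.7, 247.5]
((253.20333862304688, 122.50343322753906), (8.55809211730957, 245.13426208496094), 0.9710219502449036)
[[ 0.3775 -0.4248  0.059 ]
 [ 0.6811 -0.3993  0.059 ]
 [ 0.6819 -0.4088  0.059 ]
 [ 0.3786 -0.437   0.059 ]]
```

View pics/w1.png

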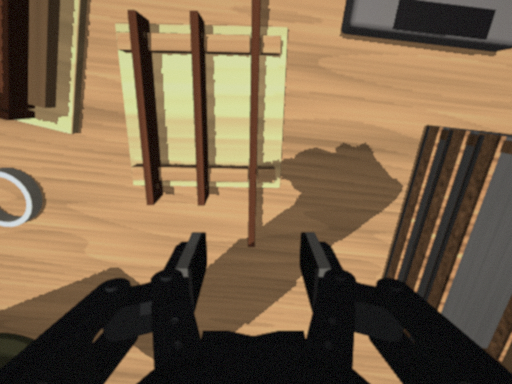

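The wrist picture shows the long slat at column ~253, between the fingers. Its near end is at (251,246) and its far end is out of frame, so I back up to see both ends.

>>> drive_tool --plan '[[[2.7, 0, -2.5], [0, 0, 0.9], 60], [[2.8, 0, -2.5], [0, 0, 0], 60], [[0, 0, 0], [0, 0, 0], 60], [[0, 0, 0], [0, 0, 0], 60], [[0, 0, 0], [0, 0, 0], 60]]'

```text
t: 3.9
position: [0.5566, -0.4155, 0.3527]
eef_rot: [-180.0, 0.0, 5.1]
force: [-0.5, 0.0, -1.6]
finger_gap: 0.0511
grip_force: 0.0
```

```bash
cat > slat.py <<'E'
from h import *
np.set_printoptions(precision=4,suppress=True)
s=monitor.get_state(); print(s["position"],s["eef_rot"])
c=cam("wrist"); im=save("wrist","w2.png")
m=cut_out("wrist","long_slat")[0]; print(m["p"],m["bbox"])
ys,xs=np.nonzero(m["pixels"])
y0,y1=ys.min(),ys.max(); 
print(y0,y1)
# refine edges: dark columns per row
g=im.astype(float).sum(2)
for y in np.linspace(y0+3,y1-3,9).astype(int):
    xx=xs[ys==y]; row=g[y,xx.min()-8:xx.max()+9]; print(y,xx.min(),xx.max(),row.astype(int))
xm=xs[ys==y0].mean(); print(g[max(0,y0-6):y0+7,int(xm)].astype(int)); xm=xs[ys==y1].mean(); print(g[y1-6:y1+8,int(xm)].astype(int))
mid=[[xs[ys==y].mean(),y] for y in (y0+2,y1-2)]; W=plane("wrist",mid,.059,c); print(W)
E
python3 slat.py
```

```text
[ 0.5566 -0.4155  0.3527] [-179.9858    0.0412    5.1084]
0.57 [252.8, 138.8, 9.1, 250.7]
16 260
19 250 257 [481 487 491 488 495 486 494 476 380 251 217 225 224 223 218 263 401 480
 492 490 486 496 489 487]
48 250 256 [488 497 491 495 493 493 495 474 375 254 209 225 225 218 214 212 234 276
 275 277 280 266 312]
78 250 255 [592 599 594 597 599 593 601 572 442 266 216 210 217 216 211 252 329 358
 354 358 352 395]
108 251 255 [616 617 619 621 620 614 538 387 251 204 207 210 210 239 328 380 388 391
 396 405 457]
138 250 256 [605 609 604 613 608 613 604 529 378 246 202 196 215 213 225 314 365 378
 376 373 427 552 606]
167 250 255 [604 603 600 597 598 608 593 515 368 235 194 211 218 222 240 311 357 368
 361 361 417 530]
197 250 255 [509 513 515 512 522 518 499 372 242 203 209 213 216 212 225 226 271 335
 439 493 503 509]
227 250 255 [517 519 520 520 521 513 510 441 326 239 208 206 207 226 264 277 290 297
 283 288 288 293]
257 250 255 [265 263 263 263 269 265 258 236 162 127 120 113 112 149 228 264 278 282
 280 286 279 283]
[476 475 490 487 473 451 366 249 219 225 217 218 221]
[117 118 107 120 118 111 116 173 235 254 261 275 281 274]
[[ 0.7303 -0.4001  0.059 ]
 [ 0.3816 -0.4298  0.059 ]]
```

Run:
```python
from h import *
np.set_printoptions(precision=4,suppress=True)
p,R=pose()
W=plane("wrist",[[253.7,15.8],[252.6,261.2]],.059); mid=W.mean(0); d=W[0]-W[1]
print(W,np.linalg.norm(d),np.degrees(np.arctan2(d[1],d[0])),mid, "tool delta",R.T@(mid-p))
```

```text
[[ 0.7314 -0.3999  0.059 ]
 [ 0.3745 -0.4299  0.059 ]] 0.3581062669277949 4.809048899881162 [ 0.553  -0.4149  0.059 ] tool delta [-0.0022 -0.0003  0.2932]
```

>>> drive_tool --plan '[[[-0.2, 0, 3.0], [0, 0, 0.3], 60], [[0, 0, 3.5], [0, 0, 0], 60], [[0, 0, 3.5], [0, 0, 0], 60], [[0, 0, 3.5], [0, 0, 0], 60], [[0, 0, 3.5], [0, 0, 0], 60], [[0, 0, 3.0], [0, 0, 0], 60], [[0, 0, 2.0], [0, 0, 0], 60], [[0, 0, 0], [0, 0, 0], 60], [[0, 0, 0], [0, 0, 0], 60], [[0, 0, 0], [0, 0, 0], 60]]'

```text
t: 4.83
position: [0.5549, -0.4161, 0.1347]
eef_rot: [179.9, -0.1, 4.8]
force: [-0.8, -0.8, 0.5]
finger_gap: 0.0513
grip_force: 0.0
```

Run:
```python
from h import *
np.set_printoptions(precision=4,suppress=True)
p,R=pose(); print(p)
c=cam("wrist"); im=save("wrist","w3.png")
```

```text
[ 0.5549 -0.4161  0.1347]
```

View pics/w3.png

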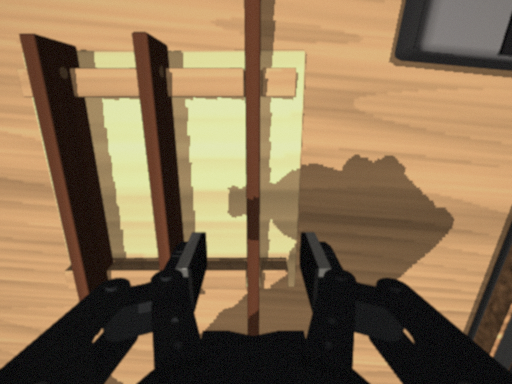

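>>> drive_tool --plan '[[[-0.2, -0.1, 2.5], [0, 0, 0], 60], [[0, 0, 2.5], [0, 0, 0], 60], [[0, 0, 2.0], [0, 0, 0], 60], [[0, 0, 1.4], [0, 0, 0], 60], [[0, 0, 0.9], [0, 0, 0], 60], [[0, 0, 0], [0, 0, 0], 60], [[0, 0, 0], [0, 0, 0], 60], [[0, 0, 0], [0, 0, 0], 60]]'

```text
t: 5.55
position: [0.554, -0.4156, 0.0422]
eef_rot: [179.9, -0.1, 4.8]
force: [0.2, 0.1, 0.4]
finger_gap: 0.0515
grip_force: 0.0
```

>>> drive_tool --plan '[[[0, 0, 0], [0, 0, 0], 30], [[0, 0, 0], [0, 0, 0], 5], [[0, 0, 0], [0, 0, 0], 5], [[0, 0, 0], [0, 0, 0], 5], [[0, 0, 0], [0, 0, 0], 5], [[0, 0, 0], [0, 0, 0], 5], [[0, 0, 0], [0, 0, 0], 5], [[0, 0, 0], [0, 0, 0], 5]]' --squeeze 60

```text
t: 6.22
position: [0.5533, -0.4151, 0.0411]
eef_rot: [180.0, -0.1, 4.8]
force: [-0.5, 0.8, 5.8]
finger_gap: 0.0093
grip_force: 59.0
```

>>> drive_tool --plan '[[[0, 0, -0.5], [0, 0, 0], 5], [[0, 0, -1.0], [0, 0, 0], 5], [[0, 0, -1.5], [0, 0, 0], 5], [[0, 0, -2.0], [0, 0, 0], 5], [[0, 0, -3.0], [0, 0, 0], 5], [[0, 0, -3.5], [0, 0, 0], 5], [[0, 0, -3.5], [0, 0, 0], 5], [[0, 0, -3.5], [0, 0, 0], 5], [[0, 0, -3.5], [0, 0, 0], 5], [[0, 0, -2.5], [0, 0, 0], 5], [[0, 0, -1.5], [0, 0, 0], 5], [[0, 0, 0], [0, 0, 0], 5]]'

```text
t: 7.22
position: [0.554, -0.4155, 0.3056]
eef_rot: [179.8, -0.3, 4.8]
force: [0.0, -0.9, -0.8]
finger_gap: 0.0096
grip_force: 59.1
```

Run:
```python
from h import *
np.set_printoptions(precision=4,suppress=True)
s=monitor.get_state(); print(s["position"],s["eef_rot"],s["force"],s["finger_gap"],s["grip_force"])
a=save("scene","s1.png");w=save("wrist","w4.png")
cv2.imwrite("pics/v4.png",cv2.cvtColor(cv2.resize(np.hstack([a,w]),(800,300)),cv2.COLOR_RGB2BGR))
# post tops via both fixed cams, full corner fit later; approximate crate pose
for y in (-.159,.159): pass
def crate(O,yaw): 
    c,s_=np.cos(np.radians(yaw)),np.sin(np.radians(yaw)); return np.array([[c,-s_,0],[s_,c,0],[0,0,1]]),np.r_[O,0]
from itertools import product
A,O=crate([.56,.06],-8)
P=[O+A@np.array([x,y,.188]) for y in(-.159,.159) for x in (0,.022)]
print(np.array(P))
for n in("scene","side"): print(n,proj(n,P))
```

```text
[ 0.554  -0.4155  0.3056] [179.7541  -0.3052   4.7819] [ 0.0045 -0.8974 -0.767 ] 0.009585292007865573 59.14098501205444
[[ 0.5379 -0.0975  0.188 ]
 [ 0.5597 -0.1005  0.188 ]
 [ 0.5821  0.2175  0.188 ]
 [ 0.6039  0.2144  0.188 ]]
scene [[184.12   182.7019]
 [180.7018 188.3377]
 [301.2854 209.6461]
 [299.3681 216.051 ]]
side [[235.123  148.9375]
 [228.3952 148.3955]
 [205.8352 211.621 ]
 [197.6798 210.7455]]
```

View pics/v4.png

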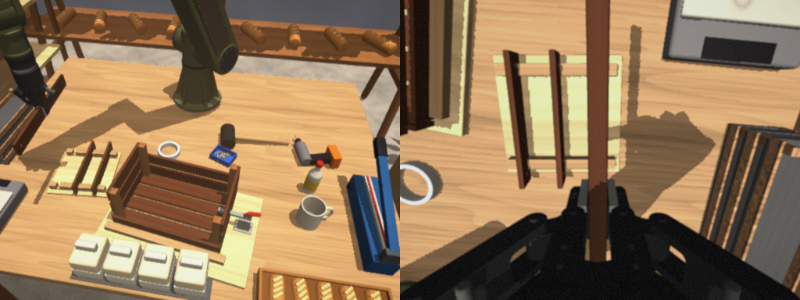

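The slat is lifted level and held at its middle, and the two short slats are still in the rack. Next I work out the transit to in front of the crate.

```bash
cat > transit.py <<'E'
from h import *
import sys
def rows(target,yaw1,n):
    p,R=pose(); yaw0=monitor.get_state()["eef_rot"][2]; d=(np.array(target)-p)/n; w=-(yaw1-yaw0)/n
    y=yaw0
    for i in range(n):
        Rt=Ro.from_euler("xyz",[180,0,y],degrees=True).as_matrix()
        print([np.round(100*Rt.T@d,1).tolist(),[0,0,round(w,1)],5],end=", "); y-=round(w,1)
    print()
if __name__=="__main__": rows([float(a) for a in sys.argv[1:4]],float(sys.argv[4]),int(sys.argv[5]))
E
python3 transit.py .456 .075 .34 82 16
```

```text
[[-0.3, -3.1, -0.2], [0, 0, np.float64(-4.8)], 5], [[-0.1, -3.1, -0.2], [0, 0, np.float64(-4.8)], 5], [[0.2, -3.1, -0.2], [0, 0, np.float64(-4.8)], 5], [[0.4, -3.1, -0.2], [0, 0, np.float64(-4.8)], 5], [[0.7, -3.0, -0.2], [0, 0, np.float64(-4.8)], 5], [[0.9, -3.0, -0.2], [0, 0, np.float64(-4.8)], 5], [[1.2, -2.9, -0.2], [0, 0, np.float64(-4.8)], 5], [[1.4, -2.8, -0.2], [0, 0, np.float64(-4.8)], 5], [[1.7, -2.6, -0.2], [0, 0, np.float64(-4.8)], 5], [[1.9, -2.5, -0.2], [0, 0, np.float64(-4.8)], 5], [[2.1, -2.3, -0.2], [0, 0, np.float64(-4.8)], 5], [[2.3, -2.2, -0.2], [0, 0, np.float64(-4.8)], 5], [[2.4, -2.0, -0.2], [0, 0, np.float64(-4.8)], 5], [[2.6, -1.7, -0.2], [0, 0, np.float64(-4.8)], 5], [[2.7, -1.5, -0.2], [0, 0, np.float64(-4.8)], 5], [[2.8, -1.3, -0.2], [0, 0, np.float64(-4.8)], 5],
```

>>> drive_tool --plan '[[[-0.3, -3.1, -0.2], [0, 0, -4.8], 5], [[-0.1, -3.1, -0.2], [0, 0, -4.8], 5], [[0.2, -3.1, -0.2], [0, 0, -4.8], 5], [[0.4, -3.1, -0.2], [0, 0, -4.8], 5], [[0.7, -3.0, -0.2], [0, 0, -4.8], 5], [[0.9, -3.0, -0.2], [0, 0, -4.8], 5], [[1.2, -2.9, -0.2], [0, 0, -4.8], 5], [[1.4, -2.8, -0.2], [0, 0, -4.8], 5]]'

```text
t: 7.98
position: [0.5024, -0.1684, 0.314]
eef_rot: [-179.8, 0.1, 43.4]
force: [0.9, 0.5, -1.0]
finger_gap: 0.0095
grip_force: 59.1
```

>>> drive_tool --plan '[[[1.7, -2.6, -0.2], [0, 0, -4.8], 5], [[1.9, -2.5, -0.2], [0, 0, -4.8], 5], [[2.1, -2.3, -0.2], [0, 0, -4.8], 5], [[2.3, -2.2, -0.2], [0, 0, -4.8], 5], [[2.4, -2.0, -0.2], [0, 0, -4.8], 5], [[2.6, -1.7, -0.2], [0, 0, -4.8], 5], [[2.7, -1.5, -0.2], [0, 0, -4.8], 5], [[2.8, -1.3, -0.2], [0, 0, -4.8], 5], [[0, 0, 0], [0, 0, 0], 5], [[0, 0, 0], [0, 0, 0], 5], [[0, 0, 0], [0, 0, 0], 5]]'

```text
t: 8.9
position: [0.456, 0.0743, 0.3309]
eef_rot: [-179.9, 0.1, 81.6]
force: [-0.5, -0.2, -1.1]
finger_gap: 0.0096
grip_force: 59.1
```

Run:
```python
from h import *
np.set_printoptions(precision=4,suppress=True)
s=monitor.get_state(); print(s["position"],s["eef_rot"],s["joint_positions"],s["force"],s["torque"],s["grip_force"])
c=cam("wrist"); w=save("wrist","w5.png"); np.savez("w5.npz",R=c[0],o=c[1])
for k in("post_left","post_right","long_slat"):
    for r in cut_out("wrist",k)[:2]: print(k,round(r["p"],2),r["bbox"])
```

```text
[0.456  0.0743 0.3309] [-179.8724    0.0693   81.5679] [  9.2778   1.875  -12.0027  76.265   -0.0272 107.71  ] [-0.5329 -0.1909 -1.0544] [-0.0344  0.0357  0.0184] 59.14291441440582
post_left 0.82 [381.0, 20.2, 52.8, 39.3]
post_right 0.72 [347.3, 290.2, 22.4, 69.6]
long_slat 0.72 [253.0, 168.1, 30.4, 336.1]
```

View pics/w5.png

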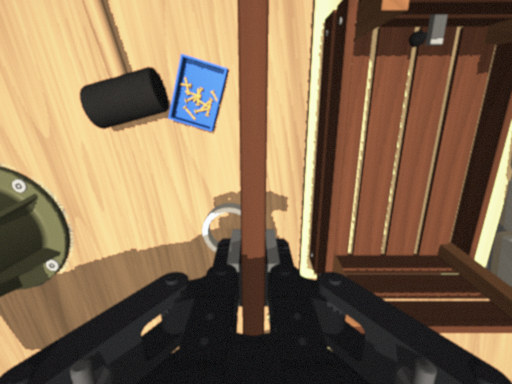

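The wrist picture shows the held slat at column 253, the crate at the right and the left post top at about (396,3). I take one wrist view of each post, so camera errors cancel against the grasp measurement.

>>> drive_tool --plan '[[[3.0, 0, 0], [0, 0, 0], 5], [[3.0, 0, 0], [0, 0, 0], 5], [[3.0, 0, 0], [0, 0, 0], 5], [[0, 0, 0], [0, 0, 0], 5], [[0, 0, 0], [0, 0, 0], 5], [[0, 0, 0], [0, 0, 0], 5]]'

```text
t: 9.6
position: [0.4699, 0.1628, 0.332]
eef_rot: [-180.0, 0.0, 81.5]
force: [0.0, -0.2, -0.1]
finger_gap: 0.0091
grip_force: 59.1
```

```bash
cat > look.py <<'E'
from h import *
import sys
f=sys.argv[1]; s=monitor.get_state(); print(s["position"],s["eef_rot"])
c=cam("wrist"); w=save("wrist",f+".png")
for k in("post_left","post_right"):
    for r in cut_out("wrist",k)[:2]: print(k,round(r["p"],2),np.round(r["bbox"],1)); 
np.savez(f+".npz",R=c[0],o=c[1],im=w)
E
python3 look.py L
```

```text
[0.46985129 0.16280979 0.33201388] [-1.79967782e+02  4.99499573e-02  8.15396050e+01]
post_left 0.8 [371.  110.9  48.   24.6]
```

>>> drive_tool --plan '[[[-3.5, 0, 0], [0, 0, 0], 5], [[-4.0, 0, 0], [0, 0, 0], 5], [[-4.0, 0, 0], [0, 0, 0], 5], [[-4.0, 0, 0], [0, 0, 0], 5], [[-4.0, 0, 0], [0, 0, 0], 5], [[-4.0, 0, 0], [0, 0, 0], 5], [[-3.5, 0, 0], [0, 0, 0], 5], [[0, 0, 0], [0, 0, 0], 5], [[0, 0, 0], [0, 0, 0], 5], [[0, 0, 0], [0, 0, 0], 5]]'

```text
t: 10.58
position: [0.43, -0.1039, 0.3324]
eef_rot: [180.0, -0.0, 81.5]
force: [0.0, -0.5, -0.5]
finger_gap: 0.0091
grip_force: 59.1
```

```bash
python3 look.py R
python3 - <<'E'
from h import *
L=np.load("L.npz")["im"];R=np.load("R.npz")["im"]
# 4x... crop cols 300-450
a=np.hstack([L[0:300,290:490],R[0:300,290:490]])
cv2.imwrite("pics/LR.png",cv2.cvtColor(cv2.resize(a,(800,600),interpolation=cv2.INTER_NEAREST),cv2.COLOR_RGB2BGR))
E
```

```text
[ 0.42998972 -0.10391005  0.33244445] [ 1.79985433e+02 -2.40036997e-02  8.14640222e+01]
post_right 0.96 [365.2 155.5  44.   36.6]
```

View pics/LR.png

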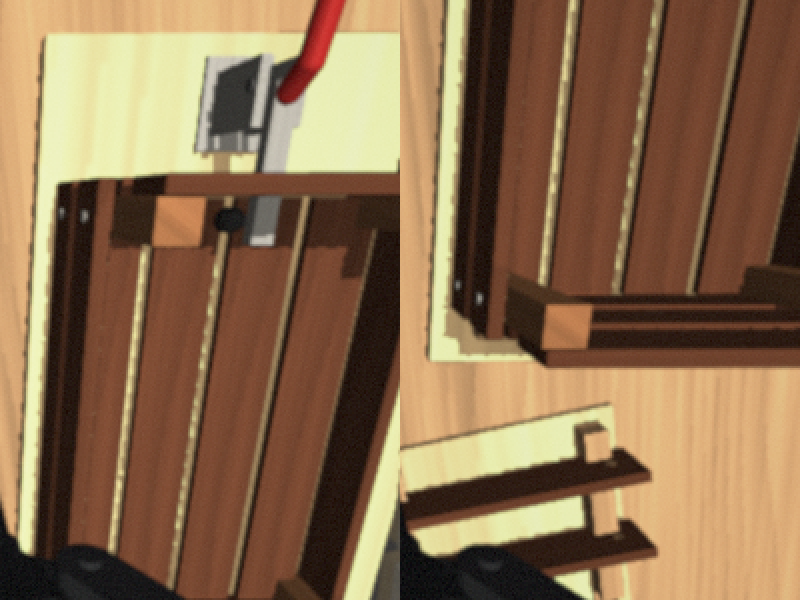

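The zoomed crops show both post tops as orange squares: left at about cols 366–392, rows 98–124, and right at cols 361–386, rows 151–174. Segmenting them precisely.

```bash
python3 - <<'E'
from h import *
np.set_printoptions(precision=4,suppress=True)
C={}
for f,(u,v) in {"L":(379,111),"R":(374,163)}.items():
    d=np.load(f+".npz"); im=d["im"]; c=(d["R"],d["o"])
    col=im[v-4:v+5,u-4:u+5].reshape(-1,3).mean(0); print(f,col)
    a=im[v-25:v+26,u-25:u+26].astype(np.float32); a=cv2.resize(a,None,fx=8,fy=8,interpolation=cv2.INTER_LINEAR)
    m=(np.linalg.norm(a-col,axis=2)<60).astype(np.uint8)
    n,lab,st,_=cv2.connectedComponentsWithStats(m,connectivity=4); l=lab[200,200]; ys,xs=np.nonzero(cv2.morphologyEx((lab==l).astype(np.uint8),cv2.MORPH_OPEN,np.ones((25,25))))
    px=np.c_[(xs+.5)/8-.5+u-25,(ys+.5)/8-.5+v-25].astype(np.float32)
    W=plane("wrist",px,.188,c); rect=cv2.minAreaRect(W[:,:2].astype(np.float32)*1000); print(rect, W[:,:2].mean(0), np.sqrt(len(px))/8)
    C[f]=np.array(rect[0])/1000
    C[f+"m"]=W[:,:2].mean(0)
for e in("","m"):
    d=C["L"+e]-C["R"+e]; yaw=np.degrees(np.arctan2(-d[0],d[1])); m=(C["L"+e]+C["R"+e])/2
    ex=np.array([np.cos(np.radians(yaw)),np.sin(np.radians(yaw))]); print("len",np.linalg.norm(d),"yaw",yaw,"seat",m-ex*.016)
np.savez("seat.npz",seat=m-ex*.016,yaw=yaw)
E
python3 transit.py .5 0 .3 81.5 1
```

```text
L [193.1975 128.0864  81.8025]
((590.0860595703125, 213.3674774169922), (21.551361083984375, 21.37112045288086), 82.33012390136719) [0.5901 0.2135] 24.038055765806018
R [185.8395 123.1235  78.5802]
((544.3927001953125, -101.1672592163086), (21.14790153503418, 21.557348251342773), 81.46072387695312) [ 0.5443 -0.101 ] 21.952007311405488
len 0.31783641018604647 yaw -8.265698184031928 seat [0.5514 0.0584]
len 0.317750823803172 yaw -8.275575632284177 seat [0.5514 0.0586]
[[11.2, 5.4, 3.2], [0, 0, np.float64(0.2)], 5],
```

```bash
python3 transit.py .5019 .0657 .1701 81.73 7
```

```text
[[2.5, 0.7, 2.3], [0, 0, np.float64(-0.0)], 5], [[2.5, 0.7, 2.3], [0, 0, np.float64(-0.0)], 5], [[2.5, 0.7, 2.3], [0, 0, np.float64(-0.0)], 5], [[2.5, 0.7, 2.3], [0, 0, np.float64(-0.0)], 5], [[2.5, 0.7, 2.3], [0, 0, np.float64(-0.0)], 5], [[2.5, 0.7, 2.3], [0, 0, np.float64(-0.0)], 5], [[2.5, 0.7, 2.3], [0, 0, np.float64(-0.0)], 5],
```

>>> drive_tool --plan '[[[2.5, 0.7, 2.3], [0, 0, -0.2], 5], [[2.5, 0.7, 2.3], [0, 0, 0], 5], [[2.5, 0.7, 2.3], [0, 0, 0], 5], [[2.5, 0.7, 2.3], [0, 0, 0], 5], [[2.5, 0.7, 2.3], [0, 0, 0], 5], [[2.5, 0.7, 2.3], [0, 0, 0], 5], [[2.5, 0.7, 2.3], [0, 0, 0], 5], [[0, 0, 0], [0, 0, 0], 5], [[0, 0, 0], [0, 0, 0], 5], [[0, 0, 0], [0, 0, 0], 5], [[0, 0, 0], [0, 0, 0], 5], [[0, 0, 0], [0, 0, 0], 5]]'

```text
t: 11.73
position: [0.5044, 0.0624, 0.1724]
eef_rot: [179.9, -0.0, 81.7]
force: [0.1, 0.1, -0.2]
finger_gap: 0.0092
grip_force: 59.1
```

```bash
cat > err.py <<'E'
from h import *
np.set_printoptions(precision=4,suppress=True)
d=np.load("seat.npz"); s=monitor.get_state(); p,R=pose(); y=np.radians(d["yaw"]); ex=np.array([np.cos(y),np.sin(y),0]); 
T=np.r_[d["seat"],.1701]
F=np.array(s["force"]); ey=np.array([-np.sin(y),np.cos(y),0])
print("tool delta mm",1000*R.T@(T-p),"rot",s["eef_rot"],"want yaw",90+d["yaw"])
print("F push/side/up",F@ex,F@ey,F[2],"torque",s["torque"],"grip",s["grip_force"],s["finger_gap"],s["t"])
E
python3 err.py
```

```text
tool delta mm [ 2.9282 46.9973  2.4089] rot [179.8969  -0.0184  81.7486] want yaw 81.72442436771583
F push/side/up 0.08028139657326125 0.16022916790611585 -0.17861011139801541 torque [0.0238 0.0427 0.0291] grip 59.08087491989136 0.009229665412907291 11.7333
```

>>> drive_tool --plan '[[[0.3, 1.0, 0.2], [0, 0, 0], 5], [[0, 1.5, 0], [0, 0, 0], 5], [[0, 1.0, 0], [0, 0, 0], 5], [[0, 0, 0], [0, 0, 0], 5], [[0, 0, 0], [0, 0, 0], 5], [[0, 0, 0], [0, 0, 0], 5], [[0, 0, 0], [0, 0, 0], 5]]'

```text
t: 12.32
position: [0.5384, 0.0606, 0.1692]
eef_rot: [-180.0, 0.0, 81.8]
force: [0.0, -0.2, -0.4]
finger_gap: 0.0095
grip_force: 59.1
```

```bash
python3 err.py
python3 - <<'E'
from h import *
for n in("scene","side","wrist"):
    save(n,"p_"+n+".png")
a=cv2.imread("pics/p_scene.png")[150:330,120:320]; b=cv2.imread("pics/p_side.png")[120:300,140:340]; 
cv2.imwrite("pics/P.png",np.hstack([cv2.resize(a,(400,360)),cv2.resize(b,(400,360))]))
E
python3 err.py
```

```text
tool delta mm [-0.1902 13.1014 -0.9333] rot [-179.9584    0.0061   81.7713] want yaw 81.72442436771583
F push/side/up 0.06949548786036926 -0.18685411640045635 -0.4192384948762178 torque [ 0.0303 -0.0078 -0.0023] grip 59.09564673900604 0.009493939875253678 12.3167
tool delta mm [-0.3613 12.904  -0.766 ] rot [-179.9902   -0.0003   81.7882] want yaw 81.72442436771583
F push/side/up -0.5387632174753061 0.06316604984244065 -0.3585823534063096 torque [ 0.0143 -0.0202  0.0026] grip 59.09583806991577 0.009591410928557188 12.4667
```

View pics/P.png

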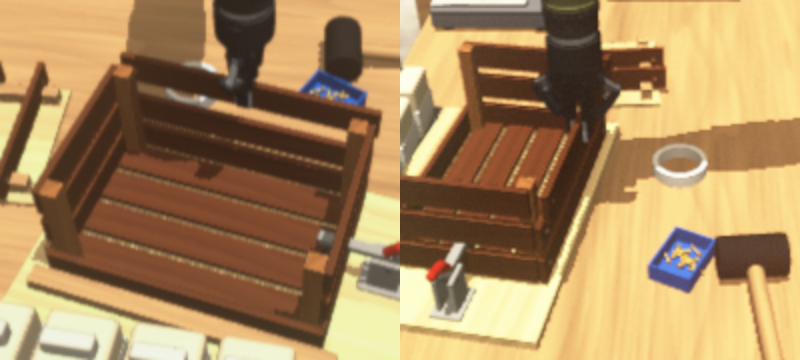

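The slat sits just in front of both posts, level with their tops. Closing in with small steps.

>>> drive_tool --plan '[[[0, 0.4, -0.08], [0, 0, 0], 5], [[0, 0.4, 0], [0, 0, 0], 5], [[0, 0.2, 0], [0, 0, 0], 5], [[0, 0, 0], [0, 0, 0], 5], [[0, 0, 0], [0, 0, 0], 5], [[0, 0, 0], [0, 0, 0], 5], [[0, 0, 0], [0, 0, 0], 5]]'

```text
t: 13.05
position: [0.5488, 0.0593, 0.17]
eef_rot: [-180.0, 0.0, 81.8]
force: [-1.0, -1.0, -1.1]
finger_gap: 0.0094
grip_force: 59.1
```

```bash
python3 err.py
```

```text
tool delta mm [-0.3272  2.6595 -0.0833] rot [-179.9833    0.0045   81.7804] want yaw 81.72442436771583
F push/side/up -0.8093178582686346 -1.1433294770504079 -1.0790354254779846 torque [ 0.0623 -0.0061  0.0435] grip 59.09555733203888 0.009439924626538058 13.05
```

>>> drive_tool --plan '[[[0, 0.1, 0], [0, 0, 0], 5], [[0, 0.1, 0], [0, 0, 0], 5], [[0, 0, 0], [0, 0, 0], 5], [[0, 0, 0], [0, 0, 0], 5], [[0, 0, 0], [0, 0, 0], 5]]'

```text
t: 13.47
position: [0.5509, 0.059, 0.1701]
eef_rot: [-180.0, 0.0, 81.8]
force: [-0.4, -1.4, -1.2]
finger_gap: 0.0091
grip_force: 59.1
```

```bash
python3 err.py
```

```text
tool delta mm [-0.3733  0.5409 -0.0111] rot [-179.9954    0.0007   81.7806] want yaw 81.72442436771583
F push/side/up -0.23091555556090115 -1.4608466056521474 -1.1718436562697363 torque [ 0.0404  0.0426 -0.0369] grip 59.095555543899536 0.009125884686913823 13.4667
```

>>> drive_tool --plan '[[[0, 0.05, 0], [0, 0, 0], 5], [[0, 0.05, 0], [0, 0, 0], 5], [[0, 0, 0], [0, 0, 0], 5], [[0, 0, 0], [0, 0, 0], 5], [[0, 0, 0], [0, 0, 0], 5]]'

```text
t: 13.88
position: [0.5519, 0.0589, 0.1701]
eef_rot: [-180.0, -0.0, 81.8]
force: [-0.2, 0.2, -1.0]
finger_gap: 0.0092
grip_force: 59.1
```

```bash
python3 err.py
```

```text
tool delta mm [-0.3761 -0.483  -0.0053] rot [-179.9979   -0.0008   81.7814] want yaw 81.72442436771583
F push/side/up -0.24878114043212224 0.19237362328011745 -1.0099765089080446 torque [-0.0229  0.0439 -0.0239] grip 59.09542500972748 0.009162495616551993 13.8833
```

>>> drive_tool --plan '[[[0, 0.05, 0], [0, 0, 0], 5], [[0, 0.05, 0], [0, 0, 0], 5], [[0, 0, 0], [0, 0, 0], 5], [[0, 0, 0], [0, 0, 0], 5]]'

```text
t: 14.22
position: [0.5529, 0.0587, 0.1701]
eef_rot: [180.0, 0.0, 81.8]
force: [0.4, -0.2, -0.6]
finger_gap: 0.0091
grip_force: 59.1
```

>>> drive_tool --plan '[[[0, 0.05, 0], [0, 0, 0], 5], [[0, 0, 0], [0, 0, 0], 5], [[0, 0, 0], [0, 0, 0], 5]]'

```text
t: 14.47
position: [0.5533, 0.0586, 0.17]
eef_rot: [-180.0, 0.0, 81.8]
force: [-0.7, -0.1, -0.7]
finger_gap: 0.0091
grip_force: 59.3
```

```bash
python3 err.py
```

```text
tool delta mm [-0.3703 -1.8992 -0.0585] rot [-179.9861    0.0012   81.7777] want yaw 81.72442436771583
F push/side/up -0.6841969748576051 -0.1999382690933952 -0.7271653915986634 torque [ 0.008   0.1169 -0.0411] grip 59.263283014297485 0.009107892110585988 14.4667
```

>>> drive_tool --plan '[[[0, 0.05, 0], [0, 0, 0], 5], [[0, 0, 0], [0, 0, 0], 5], [[0, 0, 0], [0, 0, 0], 5]]'

```text
t: 14.72
position: [0.5533, 0.0587, 0.17]
eef_rot: [-179.9, -0.0, 81.8]
force: [-4.5, 0.4, 1.7]
finger_gap: 0.0092
grip_force: 59.6
```

```bash
python3 err.py
```

```text
tool delta mm [-0.3798 -1.9007 -0.0829] rot [-179.9374   -0.0029   81.7825] want yaw 81.72442436771583
F push/side/up -4.520325609923132 -0.21458667275500612 1.6929818943242143 torque [ 0.1338  0.6592 -0.0655] grip 59.60883378982544 0.009206371576884498 14.7167
```

>>> drive_tool --plan '[[[0, 0.04, 0], [0, 0, 0], 5], [[0, 0.04, 0], [0, 0, 0], 5], [[0, 0, 0], [0, 0, 0], 5], [[0, 0, 0], [0, 0, 0], 5], [[0, 0, 0], [0, 0, 0], 5]]'

```text
t: 15.13
position: [0.5533, 0.0586, 0.17]
eef_rot: [-179.9, -0.0, 81.8]
force: [-6.8, 1.1, 3.3]
finger_gap: 0.0095
grip_force: 60.0
```

```bash
python3 err.py
```

```text
tool delta mm [-0.3544 -1.9097 -0.0979] rot [-179.8579   -0.003    81.7911] want yaw 81.72442436771583
F push/side/up -6.839686406860641 0.10186612447640489 3.335821096506704 torque [ 0.1385  1.273  -0.052 ] grip 60.04720687866211 0.009462252577606578 15.1333
```

Both posts are touched with almost no twist (torque z ≈ −0.05). Before the final push I check ends and top edge in zoomed crops.

Run:
```python
from h import *
np.set_printoptions(precision=1,suppress=True)
p,R=pose(); y=np.radians(-8.27); ex=np.array([np.cos(y),np.sin(y),0]); ey=np.array([-ex[1],ex[0],0])
S=np.array([*p[:2],0])
tiles=[]
for n in("scene","side"):
    im=cv2.cvtColor(get_image(n),cv2.COLOR_RGB2BGR)
    for sgn in(1,-1):
        pts=[S+ey*sgn*.18+ex*dx+[0,0,z] for dx in(-.005,.005) for z in(.129,.143,.188)]
        q=proj(n,pts); print(n,sgn,q.tolist())
        u,v=q.mean(0).astype(int); cr=im[max(v-22,0):v+23,max(u-30,0):u+30]; print(u-30,v-22)
        tiles.append(cv2.resize(cr,(400,300),interpolation=cv2.INTER_CUBIC))
cv2.imwrite("pics/Z.png",np.vstack([np.hstack(tiles[:2]),np.hstack(tiles[2:])]))
```

```text
scene 1 [[307.1013370036906, 223.30206499863058], [307.65750747482895, 219.85232828148773], [309.52005913746314, 208.29955230434186], [306.2935051645893, 226.14703559005062], [306.8454108266607, 222.7027643860319], [308.69417143044666, 211.1652257297961]]
277 196
scene -1 [[180.7046758214571, 192.94808460131762], [180.08828206233594, 189.45812454201638], [178.0298041120268, 177.8032274519261], [179.20283671888754, 195.42231027979184], [178.56919321530245, 191.93385576368925], [176.45262057019647, 180.28129819669246]]
148 165
side 1 [[209.85971933518, 233.94618853355058], [209.3567542816702, 229.94097372539852], [207.68802081008755, 216.65250375198386], [206.20595333484204, 233.50851592397905], [205.67656019492946, 229.50624838599344], [203.92023081929028, 216.2282145087655]]
177 204
side -1 [[241.4877731253126, 161.11631453417746], [241.27496929830343, 157.4923130908098], [240.57349411642213, 145.54634807997002], [238.5324457524518, 160.85637397311308], [238.30236507041374, 157.23530557516423], [237.54396315713376, 145.29938302488262]]
209 132
```

View pics/Z.png

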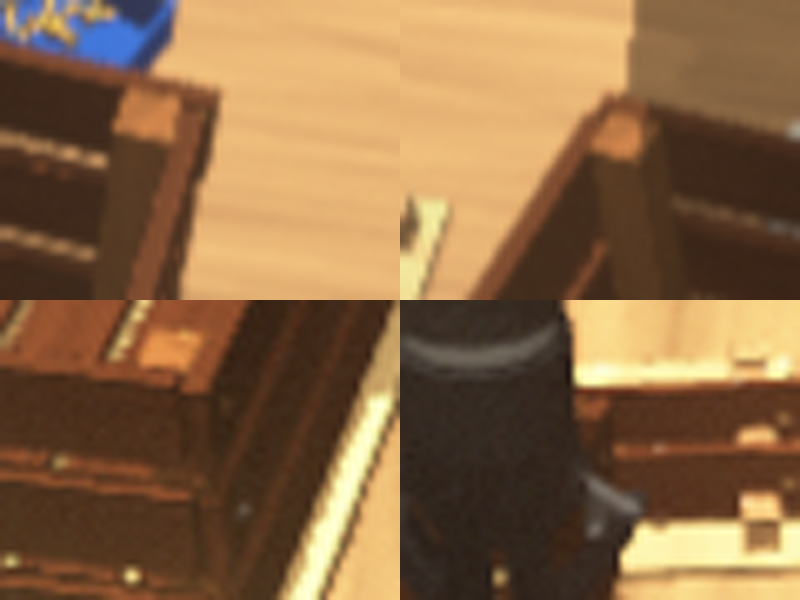

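The crops show the slat's left end flush with the end slat's outer face to within about 1 mm, slightly to the left, and the top edge flush with the posts. I back off, shift 0.8 mm to the right and press again.

>>> drive_tool --plan '[[[0, -0.1, 0], [0, 0, 0], 5], [[0, -0.15, 0], [0, 0, 0], 5], [[0, 0, 0], [0, 0, 0], 5], [[-0.08, 0, 0], [0, 0, 0], 5], [[0, 0, 0], [0, 0, 0], 5], [[0, 0, 0], [0, 0, 0], 5], [[0, 0.1, 0], [0, 0, 0], 5], [[0, 0.05, 0], [0, 0, 0], 5], [[0, 0, 0], [0, 0, 0], 5], [[0, 0, 0], [0, 0, 0], 5]]'

```text
t: 16.07
position: [0.5532, 0.0578, 0.17]
eef_rot: [-180.0, 0.0, 81.8]
force: [-2.8, 0.9, 0.5]
finger_gap: 0.0094
grip_force: 59.6
```

```bash
python3 err.py
```

```text
tool delta mm [ 0.4553 -1.8982 -0.0829] rot [-179.952     0.0025   81.7771] want yaw 81.72442436771583
F push/side/up -2.8702808060328224 0.4797662458996815 0.5315145416495506 torque [ 0.0576  0.5285 -0.0768] grip 59.60462272167206 0.009353689922547682 16.0667
```

>>> drive_tool --plan '[[[0, 0.05, 0], [0, 0, 0], 5], [[0, 0.05, 0], [0, 0, 0], 5], [[0, 0.05, 0], [0, 0, 0], 5], [[0, 0, 0], [0, 0, 0], 5], [[0, 0, 0], [0, 0, 0], 5], [[0, 0, 0], [0, 0, 0], 5], [[0, 0, 0], [0, 0, 0], 5]]'

```text
t: 16.65
position: [0.5532, 0.0578, 0.1699]
eef_rot: [-179.8, -0.0, 81.8]
force: [-7.7, 0.7, 5.0]
finger_gap: 0.0091
grip_force: 60.2
```

```bash
python3 err.py
```

```text
tool delta mm [ 0.4654 -1.8995 -0.2119] rot [-179.8024   -0.0042   81.7918] want yaw 81.72442436771583
F push/side/up -7.69355806138322 -0.3673877175503492 4.996851331512505 torque [ 0.1982  1.4986 -0.1195] grip 60.23896336555481 0.009057903504405418 16.65
```

>>> drive_tool --plan '[[[0, 0.05, -0.03], [0, 0, 0], 5], [[0, 0.05, -0.03], [0, 0, 0], 5], [[0, 0, 0], [0, 0, 0], 5], [[0, 0, 0], [0, 0, 0], 5], [[0, 0, 0], [0, 0, 0], 5], [[0, 0, 0], [0, 0, 0], 5]]'

```text
t: 17.15
position: [0.5531, 0.0578, 0.1699]
eef_rot: [-179.7, -0.0, 81.8]
force: [-10.9, 2.2, 4.3]
finger_gap: 0.0091
grip_force: 59.9
```

```bash
python3 err.py
```

```text
tool delta mm [ 0.4589 -1.8685 -0.177 ] rot [-179.682    -0.0039   81.8003] want yaw 81.72442436771583
F push/side/up -11.103175066236012 0.653675933832048 4.341896637842592 torque [ 0.2533  1.7945 -0.1701] grip 59.94971752166748 0.009110600872021285 17.15
```

>>> drive_tool --plan '[[[0, 0.02, -0.03], [0, 0, 0], 5], [[0, 0, 0], [0, 0, 0], 5], [[0, 0, 0], [0, 0, 0], 5], [[0, 0, 0], [0, 0, 0], 5], [[0, 0, 0], [0, 0, 0], 5], [[0, 0, 0], [0, 0, 0], 5]]'

```text
t: 17.65
position: [0.5532, 0.0578, 0.1699]
eef_rot: [-179.7, -0.0, 81.8]
force: [-10.1, 1.9, 2.7]
finger_gap: 0.0091
grip_force: 59.7
```

>>> drive_tool --plan '[[[0, 0, 0], [0, 0, 0], 5], [[0, 0, 0], [0, 0, 0], 5], [[0, 0, 0], [0, 0, 0], 5], [[0, 0, 0], [0, 0, 0], 5], [[0, 0, 0], [0, 0, 0], 5], [[0, 0, 0], [0, 0, 0], 5]]'

```text
t: 18.15
position: [0.5532, 0.0578, 0.1699]
eef_rot: [-179.7, -0.0, 81.8]
force: [-10.3, 1.2, 1.2]
finger_gap: 0.0091
grip_force: 59.7
```

```bash
python3 err.py
```

```text
tool delta mm [ 0.464  -1.9073 -0.1656] rot [-179.6548   -0.0013   81.8019] want yaw 81.72442436771583
F push/side/up -10.379547128192486 -0.25930008282420813 1.2351851400208487 torque [ 0.3614  1.7257 -0.0944] grip 59.734434485435486 0.009075542630972414 18.15
```

>>> drive_tool --plan '[[[0, 0.05, 0], [0, 0, 0], 5], [[0, 0, 0], [0, 0, 0], 5], [[0, 0, 0], [0, 0, 0], 5], [[0, 0, 0], [0, 0, 0], 5], [[0, 0, 0], [0, 0, 0], 5], [[0, 0, 0], [0, 0, 0], 5]]'

```text
t: 18.65
position: [0.5532, 0.0578, 0.1699]
eef_rot: [-179.6, -0.0, 81.8]
force: [-11.4, 2.6, 2.1]
finger_gap: 0.0095
grip_force: 60.1
```

>>> drive_tool --plan '[[[0, 0, 0], [0, 0, 0], 5], [[0, 0, 0], [0, 0, 0], 5], [[0, 0, 0], [0, 0, 0], 5], [[0, 0, 0], [0, 0, 0], 5], [[0, 0, 0], [0, 0, 0], 5], [[0, 0, 0], [0, 0, 0], 5]]'

```text
t: 19.15
position: [0.5532, 0.0578, 0.1699]
eef_rot: [-179.6, -0.0, 81.8]
force: [-12.3, 2.1, 3.2]
finger_gap: 0.0095
grip_force: 60.1
```

```bash
python3 err.py
```

```text
tool delta mm [ 0.4769 -1.8971 -0.1489] rot [-179.6047   -0.0017   81.8072] want yaw 81.72442436771583
F push/side/up -12.441015502141704 0.28418846579291707 3.218571125523063 torque [ 0.3309  2.1055 -0.1001] grip 60.096720457077026 0.009546203202408222 19.15
```

About 12 N, holding for over four seconds.

>>> drive_tool --plan '[[[0, 0, 0], [0, 0, 0], 5], [[0, 0, 0], [0, 0, 0], 5], [[0, 0, 0], [0, 0, 0], 5], [[0, 0, 0], [0, 0, 0], 5], [[0, 0, 0], [0, 0, 0], 5], [[0, 0, 0], [0, 0, 0], 5], [[0, 0, 0], [0, 0, 0], 5], [[0, 0, 0], [0, 0, 0], 5], [[0, 0, 0], [0, 0, 0], 5], [[0, 0, 0], [0, 0, 0], 5], [[0, 0, 0], [0, 0, 0], 5], [[0, 0, 0], [0, 0, 0], 5]]'

```text
t: 20.15
position: [0.5532, 0.0578, 0.1699]
eef_rot: [-179.6, -0.0, 81.8]
force: [-12.2, 2.1, 3.2]
finger_gap: 0.0095
grip_force: 60.1
```

>>> drive_tool --plan '[[[0, 0, 0], [0, 0, 0], 5], [[0, 0, 0], [0, 0, 0], 5], [[0, 0, 0], [0, 0, 0], 5], [[0, 0, 0], [0, 0, 0], 5], [[0, 0, 0], [0, 0, 0], 5], [[0, 0, 0], [0, 0, 0], 5], [[0, 0, 0], [0, 0, 0], 5], [[0, 0, 0], [0, 0, 0], 5], [[0, 0, 0], [0, 0, 0], 5], [[0, 0, 0], [0, 0, 0], 5], [[0, 0, 0], [0, 0, 0], 5], [[0, 0, 0], [0, 0, 0], 5]]'

```text
t: 21.15
position: [0.5531, 0.0578, 0.1699]
eef_rot: [-179.6, -0.0, 81.8]
force: [-11.6, 1.9, 3.1]
finger_gap: 0.0092
grip_force: 60.1
```

>>> drive_tool --plan '[[[0, 0, 0], [0, 0, 0], 5], [[0, 0, 0], [0, 0, 0], 5], [[0, 0, 0], [0, 0, 0], 5], [[0, 0, 0], [0, 0, 0], 5], [[0, 0, 0], [0, 0, 0], 5], [[0, 0, 0], [0, 0, 0], 5], [[0, 0, 0], [0, 0, 0], 5], [[0, 0, 0], [0, 0, 0], 5], [[0, 0, 0], [0, 0, 0], 5], [[0, 0, 0], [0, 0, 0], 5], [[0, 0, 0], [0, 0, 0], 5], [[0, 0, 0], [0, 0, 0], 5]]'

```text
t: 22.15
position: [0.5532, 0.0578, 0.1699]
eef_rot: [-179.6, -0.0, 81.8]
force: [-11.8, 1.8, 3.0]
finger_gap: 0.0096
grip_force: 60.1
```

>>> drive_tool --plan '[[[0, 0, 0], [0, 0, 0], 5], [[0, 0, 0], [0, 0, 0], 5], [[0, 0, 0], [0, 0, 0], 5], [[0, 0, 0], [0, 0, 0], 5], [[0, 0, 0], [0, 0, 0], 5], [[0, 0, 0], [0, 0, 0], 5], [[0, 0, 0], [0, 0, 0], 5], [[0, 0, 0], [0, 0, 0], 5], [[0, 0, 0], [0, 0, 0], 5], [[0, 0, 0], [0, 0, 0], 5], [[0, 0, 0], [0, 0, 0], 5], [[0, 0, 0], [0, 0, 0], 5]]'

```text
t: 23.15
position: [0.5532, 0.0578, 0.1699]
eef_rot: [-179.6, -0.0, 81.8]
force: [-11.7, 2.4, 3.7]
finger_gap: 0.0091
grip_force: 60.1
```

```bash
python3 err.py
```

```text
tool delta mm [ 0.4872 -1.8897 -0.1808] rot [-179.6024   -0.0037   81.8029] want yaw 81.72442436771583
F push/side/up -11.885979040127093 0.6854834255717566 3.652329883020024 torque [ 0.3776  2.0525 -0.147 ] grip 60.0967276096344 0.009098337298209488 23.15
```

```bash
python3 -c "
from bench import robot
print(robot.close_job())"
```

```text
the job is handed in; nothing more can be done
None
```

I handed in the job with the arm still gripping the long slat by its middle and pressing it against both posts at about 12 N, held there for over 4 s; the camera check before a last 0.8 mm shift showed its top edge flush with the posts and its left end within about 1 mm, but the right end was not clearly visible.

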